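Slide a bearing into the hidden nest of a loading fixture

ROBOT

A 6-joint arm with a two-finger parallel gripper is mounted at the origin on the work surface. World frame = base frame: x ahead of the robot, y to its left, z up, the work surface at z = 0. Lengths are in m, angles in rad, forces in N, time in s.
With the tool pointing down it reaches from about 0.35 to 0.975 m from the base axis. Payload 17.4 kg.
Tool frame: the origin (TCP) lies midway between the tips of the shut fingers; the grasp point (between the pads) lies 19 mm behind it; z points along the fingers, y is the line along which they close (so a half turn about z gives the same grasp; the last joint's range is limited). The gripper opens to 85 mm and grips with 20 to 120 N. Pads are 22 mm wide; open, the fingers measure 114 mm over their backs; the gripper's body (76 mm by 85 mm) begins 54 mm behind the grasp point. The pads swing forward as they close: fully open they stand 13 mm farther back than shut.
Start: joints at [1.064, 0.116, 1.442, -0, 1.584, -0.038], TCP at [0.305, 0.602, 0.231] pointing down, gripper open.
Joint ranges: [-2.83, 2.83], [-0.83, 2.19], [0.07, 2.5], [-1.14, 4.28], [0.01, 3], [-2.97, 2.97]. Speed limits (rad/s): [1.89, 1.89, 2.22, 3.14, 3.14, 3.14].

INTERFACE

Orientations are given as a rotation vector (axis times angle).
In Python, from plant import sensors, imaging, arm gives the robot as it stands.
- The arm moves only by the shell command python3 -m creep 'ROWS' [FORCE]. ROWS is JSON, a list of rows, each an object with "turn": the turn, a rotation vector about the tool's x, y, z in rad, a list of three; "translation": the shift along the tool's x, y, z in m, a list of three; "gripper": the opening, from 0 (shut) to 1 (fully open). In form: [{"turn": [wx, wy, wz], "translation": [tx, ty, tz], "gripper": gripper}, ...]. A call has exactly 8 rows; each row shifts and turns the commanded pose from where the row before left it, along the tool's axes as they then stand; what a row does not reach is not made up. A row lasts 1/12 s, in which the tool goes at most 41.7 mm and 7.16 degrees, less where a joint would pass 70% of its speed; a pose out of reach is approached as far as the arm can. A call with a gripper value outside its range is refused whole. The fingers move at their own pace and stop on an object; FORCE is the grip in N (left out, the last holds). Time passes only in rows, so rows that do not move let the fingers close, or fill a call up. It gives the time, the measured TCP pose, the force, the opening and the grip force at its end, in the units of the state.
- sensors.get_obs(): the state, without advancing time (a new reading comes with each control period).
- imaging.camera(name): name is "side" or "top" or "wrist"; returns a dict with "img" (384x512x3 uint8, red, green, blue), "K" (3x3 intrinsics, pixels), "xyz" and "orientation" of the camera in the world. Camera axes: x right, y up, looking along -z (the intrinsics and any distortion apply to the point x, -y, -z); pixel columns grow to the right and rows downward; lengths in m; the calibration is good to about 2 mm. A picture is of the moment at which its call begins. There is no depth.
- arm.hand_in(): hands the job in; it is judged then, once.
The state is a dict: "time": time; "joint_pos": joint angles; "qd": joint speeds; "joint_efforts": joint torques, N m; "tool_pos": TCP position; "tcp_rot": TCP orientation; "contact_force": force on the tool from outside, world axes, zero at the start; "moment": the same for the moment, N m; "finger_gap": finger opening in m; "gripper_force": force on a finger pad.
Only numpy, scipy, OpenCV 4.12 (cv2) and the standard library are available. Lean on these libraries where they do the work, as an engineer would, in place of code of your own. Each camera call takes 0.05 s, during which the arm holds its last target. There are 200 camera calls.

TASK

Load the steel ball bearing into the bench loading fixture: pick it up, set it flat on the fixture's open deck between the blue rails and let go of it. Then push it along the deck, in under the yellow guard, until it drops into the nest there and lies flat at the bottom. Leave the brass bush and the orange wheel where they are.

Things in the scene. Friction and masses are not known exactly. Their poses are not given: they have to be found in the camera images.
- bearing: the steel ball bearing, a loose solid disc 52 mm in diameter and 21 mm thick, about 0.2 kg, lying flat on the bench: bright steel outer ring, black seal, steel inner ring, black bore. Origin at the centre of its underside, z up. It can be gripped across its diameter from any side.
- fixture: fixed aluminium loading block, x -150 (open end) to 110 mm, 110 mm wide. Origin on the bench, z up, x = push direction. Deck top z = 20 mm, open above up to x = 56 mm. Blue rails 10 mm above the deck; lane 84 mm wide at x = -150 to -80, narrowing to 62 mm at x = 20 and beyond, centred on y = 0. Fingers that close along x clear the rails.
- nest (a point): centre of the nest's black floor, at fixture x = 61, y = 0, z = 6 mm; axes as the fixture. Pocket 62 x 62 mm, 14 mm deep below the deck, mostly under the yellow guard plate (fixture x = 56 to 110 mm; underside 30, top 34 mm above the deck). The bearing tips when half past the pocket's near edge (x = 30) and drops flat once its tail is pushed 1 to 10 mm past that edge, where the far wall stops it.
- bush: a bystander: loose brass flanged bush, 52 mm flange 6 mm thick with a 38 mm barrel, 28 mm high overall, standing on its flange. Origin at the centre of its underside. Together with the bearing and the wheel it stands in a loose row on the bench, at least 100 mm between centres.
- wheel: a bystander: loose orange castor wheel with a grey hub, lying flat, 52 mm in diameter, 22 mm high. Origin at the centre of its underside.
Mind the look-alikes: they are no part of the job. Of the things that look like the bearing, take the one that is farthest from the robot's base at the start.

How it is judged:
By the outcome, as a careful person would: the job done as asked, in the order asked, and still so for the second after the job is handed in, with the robot touching nothing.
It also fails if it takes over 51 s, if anything falls off the work surface, if the arm or the gripper's body presses on something with over 40 N, if the wrist force passes 120 N, or if a joint passes its speed limit or range.

## Working session

There is one attempt and no reset: what is moved stays moved. The work goes in short steps, Python scripts to look and compute and a shell command to move; the robot and the scene stay as the last step left them, time stands still between calls to the robot, and variables do not carry over. Pictures are saved under pics/ and viewed, at most 10 in all, crops included, and the job is handed in when it is done.

```bash
mkdir -p pics; cat > h.py <<'E'
import numpy as np,cv2
from scipy.spatial.transform import Rotation as R
from plant import sensors,imaging,arm
def cam(n,f=None):
    c=imaging.camera(n)
    if f: cv2.imwrite('pics/'+f,c['img'][:,:,::-1])
    return c
def rot(c):
    o=np.array(c['orientation']); return R.from_rotvec(o).as_matrix() if o.size==3 else o
def ray(c,u,v):
    d=c.get('dist',c.get('distortion'))
    K=np.array(c['K']); p=cv2.undistortPoints(np.array([[[u,v]]],float),K,None if d is None else np.array(d)).ravel()
    return np.array(c['xyz']),rot(c)@np.array([p[0],-p[1],-1])
def onz(c,u,v,z):
    o,d=ray(c,u,v); return o+d*(z-o[2])/d[2]
def proj(c,P):
    q=rot(c).T@(np.array(P)-c['xyz']); q=q*[1,-1,-1]; p=np.array(c['K'])@(q/q[2]); return p[:2]
E
python3 - <<'E'
from h import *
a=cam('top','top0.png');b=cam('side','side0.png')
for c in(a,b):print({k:v for k,v in c.items() if k!='img'})
cv2.imwrite('pics/both.png',cv2.resize(np.hstack([a['img'],b['img']])[:,:,::-1],(800,300)))
print(sensors.get_obs())
E
```

```text
{'K': array([[360.01248376,   0.        , 261.00329163],
       [  0.        , 360.01248376, 183.79697178],
       [  0.        ,   0.        ,   1.        ]]), 'xyz': array([ 0.38541802, -0.03799448,  0.94194877]), 'orientation': array([ 0.07301569, -0.09531688, -1.58744804])}
{'K': array([[391.97468199,   0.        , 256.09653369],
       [  0.        , 391.97468199, 195.25997645],
       [  0.        ,   0.        ,   1.        ]]), 'xyz': array([ 0.14426033, -0.84136916,  0.57746464]), 'orientation': array([ 1.00328962, -0.20220731, -0.36136495])}
{'time': 0.1, 'joint_pos': array([ 1.06421857e+00,  1.16430271e-01,  1.44218786e+00,  1.33918429e-05,
        1.58401053e+00, -3.77819634e-02]), 'qd': array([-3.41045212e-04, -5.76084992e-04, -1.25700356e-03, -2.68025648e-06,
        3.05625494e-03,  3.58008741e-04]), 'joint_efforts': array([ 7.77610821e-04, -7.33668780e+01, -6.33783889e+01, -1.78999226e-04,
        5.39132961e-03, -6.24425525e-05]), 'tool_pos': array([0.30488414, 0.60203023, 0.23064781]), 'tcp_rot': array([-7.29590083e-01, -3.05540004e+00,  1.56163962e-03]), 'contact_force': array([ 0.5987803 ,  0.03438675, -0.17633395]), 'moment': array([-0.02956254,  0.00245736, -0.01712741]), 'gripper_force': 0.0, 'finger_gap': 0.08524207393664036}
```

View pics/top0.png

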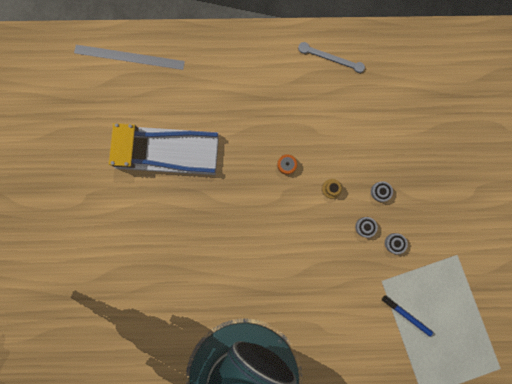

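View pics/side0.png

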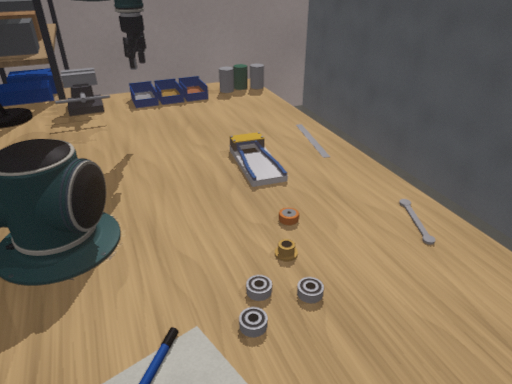

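The top view shows three bearing look-alikes at (382,191), (367,228) and (396,244). The bush is at (333,188), the wheel at (288,165), and the fixture spans x 110–220, with its guard at the left (+y) end. (382,191) looks the farthest from the base, so I'll measure and check it.

```bash
python3 - <<'E'
from h import *
a=cam('top');b=cam('side')
def tri(p,q):
    o1,d1=ray(a,*p);o2,d2=ray(b,*q)
    s=np.linalg.lstsq(np.c_[d1,-d2],o2-o1,rcond=None)[0]
    A=o1+s[0]*d1;B=o2+s[1]*d2
    return (A+B)/2,np.linalg.norm(A-B)
for n,p,z in [('b1',(382,191),.021),('b2',(367,228),.021),('b3',(396,244),.021),('bush',(333,188),.028),('wheel',(288,165),.022)]:
    P=onz(a,*p,z);print(n,P.round(4),np.hypot(*P[:2]).round(3),proj(b,P).round(1))
g=a['img'];hsv=cv2.cvtColor(g,cv2.COLOR_RGB2HSV)
roi=np.zeros(g.shape[:2],np.uint8);roi[110:190,95:235]=255
def mask(lo,hi):return cv2.inRange(hsv,lo,hi)&roi
blue=mask((105,110,60),(125,255,255));yel=mask((20,150,100),(35,255,255));
n,l,st,ce=cv2.connectedComponentsWithStats(blue)
for i in range(1,n):
    if st[i,4]>30:
        ys,xs=np.where(l==i);print('blue',st[i],)
        P=np.array([onz(a,u,v,.030) for u,v in zip(xs,ys)]);
        for lo,hi in [(0,3),(97,100)]:
            k=(P[:,1]>=np.percentile(P[:,1],lo))&(P[:,1]<=np.percentile(P[:,1],hi));print(P[k].mean(0).round(4))
c=max(cv2.findContours(yel,0,2)[0],key=cv2.contourArea);r=cv2.boxPoints(cv2.minAreaRect(c))
for p in r: print('yel',p.round(1),onz(a,*p,.054).round(4))
gray=cv2.inRange(hsv,(0,0,150),(180,60,255))&roi
c=max(cv2.findContours(gray,0,2)[0],key=cv2.contourArea);
for p in cv2.boxPoints(cv2.minAreaRect(c)): print('deck',p.round(1),onz(a,*p,.02).round(4))
f=np.hstack([cv2.resize(g[105:195,90:240],(400,240),interpolation=2),cv2.resize(g[150:270,310:430],(240,240),interpolation=2)])
cv2.imwrite('pics/crop1.png',f[:,:,::-1])
E
```

```text
b1 [ 0.4599 -0.3637  0.021 ] 0.586 [310.1 285.6]
b2 [ 0.366 -0.32   0.021] 0.486 [257.5 284.1]
b3 [ 0.3243 -0.3919  0.021 ] 0.509 [251.7 317.1]
bush [ 0.4693 -0.2358  0.028 ] 0.525 [285.6 243.8]
wheel [ 0.5317 -0.1228  0.022 ] 0.546 [287.7 213.4]
blue [145 132  72   4 209]
[0.6149 0.0637 0.03  ]
[0.6177 0.2426 0.03  ]
blue [142 160  73  12 212]
[0.5204 0.0708 0.03  ]
[0.547  0.2484 0.03  ]
yel [107.9 164.2] [0.5361 0.3275 0.054 ]
yel [112.5 121.8] [0.6439 0.3189 0.054 ]
yel [134.8 124.2] [0.6369 0.2629 0.054 ]
yel [130.2 166.6] [0.5291 0.2723 0.054 ]
deck [146.6 163. ] [0.5433 0.2421 0.02  ]
deck [148.8 133.5] [0.6211 0.2378 0.02  ]
deck [216.8 138.3] [0.6054 0.0611 0.02  ]
deck [214.6 167.9] [0.5276 0.067  0.02  ]
```

View pics/crop1.png

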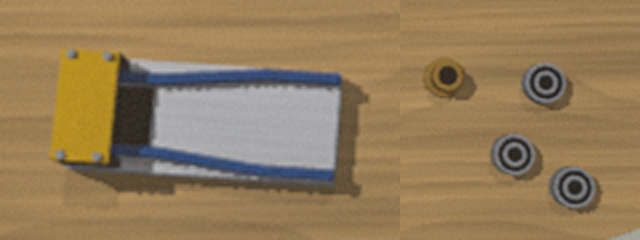

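The crop shows the ring, seal, ring and bore pattern on all three candidates: b1 (382,191), b2 (367,228) and b3 (396,244). b1 is farthest (0.586 m against 0.486 and 0.509) and lies in the row with the bush and wheel, so I take b1 at (0.460, -0.364). The fixture's origin is near (0.5795, 0.2135), yaw about 85.2°. I'll turn the tool's y axis to 85.2° on the way there.

```bash
cat >> h.py <<'E'
YAW=np.radians(85.2);FO=np.array([.5795,.2135,0])
FR=R.from_euler('z',YAW).as_matrix()
def fix(x,y,z): return FO+FR@[x,y,z]
def to(P):
    s=sensors.get_obs();M=R.from_rotvec(s['tcp_rot']).as_matrix()
    yaw=np.degrees(np.arctan2(M[1,1],M[0,1]))
    print('t',round(s['time'],2),'tcp',s['tool_pos'].round(4),'yaw',yaw.round(2),'tilt',M[:,2].round(3),'gap',round(s['finger_gap'],4),'f',s['contact_force'].round(1))
    print('tool delta',(M.T@(np.array(P)-s['tool_pos'])).round(4),'dyaw tool z',np.round(-np.radians(85.2-yaw),4))
E
python3 -m creep '[{"turn":[0,0,-0.096],"translation":[-0.028,-0.028,0],"gripper":1},{"turn":[0,0,-0.096],"translation":[-0.026,-0.03,0],"gripper":1},{"turn":[0,0,-0.096],"translation":[-0.024,-0.032,0],"gripper":1},{"turn":[0,0,-0.096],"translation":[-0.02,-0.035,0],"gripper":1},{"turn":[0,0,0],"translation":[-0.01,-0.04,0],"gripper":1},{"turn":[0,0,0],"translation":[-0.01,-0.04,0],"gripper":1},{"turn":[0,0,0],"translation":[-0.01,-0.04,0],"gripper":1},{"turn":[0,0,0],"translation":[-0.01,-0.04,0],"gripper":1}]'
python3 -c "
from h import *
to([.46,-.364,.15])"
```

```text
time: 0.87
tool_pos: [0.3843, 0.2871, 0.2312]
tcp_rot: [0.132, 3.139, -0.0]
contact_force: [1.0, 0.2, -0.2]
finger_gap: 0.0855
gripper_force: 0.0
t 0.87 tcp [0.3843 0.2871 0.2312] yaw 85.17 tilt [ 0. -0. -1.] gap 0.0855 f [ 1.   0.2 -0.2]
tool delta [-0.1302 -0.6424  0.0812] dyaw tool z -0.0006
```

```bash
python3 -m creep '[{"turn":[0,0,0],"translation":[-0.01,-0.04,0],"gripper":1},{"turn":[0,0,0],"translation":[-0.01,-0.04,0],"gripper":1},{"turn":[0,0,0],"translation":[-0.01,-0.04,0],"gripper":1},{"turn":[0,0,0],"translation":[-0.01,-0.04,0],"gripper":1},{"turn":[0,0,0],"translation":[-0.01,-0.04,0],"gripper":1},{"turn":[0,0,0],"translation":[-0.01,-0.04,0],"gripper":1},{"turn":[0,0,0],"translation":[-0.01,-0.04,0],"gripper":1},{"turn":[0,0,0],"translation":[-0.01,-0.04,0],"gripper":1}]' >/dev/null
python3 -m creep '[{"turn":[0,0,0],"translation":[-0.006,-0.04,0],"gripper":1},{"turn":[0,0,0],"translation":[-0.006,-0.04,0],"gripper":1},{"turn":[0,0,0],"translation":[-0.006,-0.04,0],"gripper":1},{"turn":[0,0,0],"translation":[-0.006,-0.04,0],"gripper":1},{"turn":[0,0,0],"translation":[-0.006,-0.04,0],"gripper":1},{"turn":[0,0,0],"translation":[-0.006,-0.04,0],"gripper":1},{"turn":[0,0,0],"translation":[-0.006,-0.03,0.02],"gripper":1},{"turn":[0,0,0],"translation":[-0.006,0,0.02],"gripper":1}]'
python3 -c "
from h import *
to([.46,-.364,.15])
w=cam('wrist','wrist1.png');print(w['xyz'],w['K'][0,0],proj(w,[.46,-.364,.021]))"
```

```text
time: 2.2
tool_pos: [0.4617, -0.3145, 0.191]
tcp_rot: [0.139, 3.138, -0.003]
contact_force: [0.7, 0.1, -1.0]
finger_gap: 0.0855
gripper_force: 0.0
t 2.2 tcp [ 0.4617 -0.3145  0.191 ] yaw 84.93 tilt [ 0.001 -0.002 -1.   ] gap 0.0855 f [ 0.7  0.1 -1. ]
tool delta [-0.0026 -0.0494  0.0411] dyaw tool z -0.0047
[ 0.38284332 -0.30696518  0.33239001] 314.8067489365416 [206.16006208 176.64126936]
```

View pics/wrist1.png

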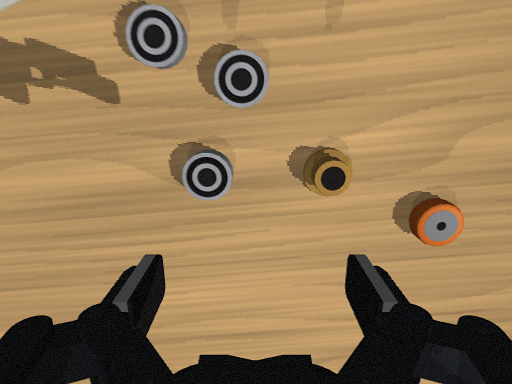

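The wrist view shows b1 at (206,176), where my estimate projects, with the bush at (333,177), the wheel at (440,225) and the decoys above at (155,37) and (241,79). The target is confirmed at (0.460, -0.364). Moving over it and descending.

```bash
python3 -m creep '[{"turn":[0,0,-0.005],"translation":[-0.001,-0.025,0],"gripper":1},{"turn":[0,0,0],"translation":[-0.001,-0.0245,0.01],"gripper":1},{"turn":[0,0,0],"translation":[-0.001,0,0.03],"gripper":1},{"turn":[0,0,0],"translation":[0,0,0.03],"gripper":1},{"turn":[0,0,0],"translation":[0,0,0.03],"gripper":1},{"turn":[0,0,0],"translation":[0,0,0.03],"gripper":1},{"turn":[0,0,0],"translation":[0,0,0.01],"gripper":1},{"turn":[0,0,0],"translation":[0,0,0],"gripper":1}]' >/dev/null
python3 -c "
from h import *
to([.46,-.364,-.002])"
```

```text
t 2.92 tcp [ 0.4602 -0.358   0.0492] yaw 85.46 tilt [-0.003  0.003 -1.   ] gap 0.0854 f [0.  0.7 0.5]
tool delta [-0.0004 -0.0061  0.0512] dyaw tool z 0.0045
```

```bash
python3 -m creep '[{"turn":[0,0,0],"translation":[0,-0.006,0.01],"gripper":1},{"turn":[0,0,0],"translation":[0,0,0.015],"gripper":1},{"turn":[0,0,0],"translation":[0,0,0.015],"gripper":1},{"turn":[0,0,0],"translation":[0,0,0.01],"gripper":1},{"turn":[0,0,0],"translation":[0,0,0],"gripper":1},{"turn":[0,0,0],"translation":[0,0,0],"gripper":1},{"turn":[0,0,0],"translation":[0,0,0],"gripper":0.5},{"turn":[0,0,0],"translation":[0,0,0],"gripper":0.3}]' 50
python3 -c "
from h import *
to([.46,-.364,-.002])"
```

```text
time: 3.58
tool_pos: [0.4612, -0.3658, 0.0026]
tcp_rot: [0.125, 3.138, -0.002]
contact_force: [0.1, -0.5, 0.4]
finger_gap: 0.0642
gripper_force: 0.0
t 3.58 tcp [ 0.4612 -0.3658  0.0026] yaw 85.43 tilt [ 0.001 -0.001 -1.   ] gap 0.0642 f [ 0.1 -0.5  0.4]
tool delta [0.0013 0.0017 0.0046] dyaw tool z 0.004
```

Closing; lowering 3 mm first.

```bash
python3 -m creep '[{"turn":[0,0,0.004],"translation":[0.001,0.001,0.003],"gripper":0.7},{"turn":[0,0,0],"translation":[0,0,0],"gripper":0.5},{"turn":[0,0,0],"translation":[0,0,0],"gripper":0.3},{"turn":[0,0,0],"translation":[0,0,0],"gripper":0.3},{"turn":[0,0,0],"translation":[0,0,0],"gripper":0.3},{"turn":[0,0,0],"translation":[0,0,0],"gripper":0.3},{"turn":[0,0,0],"translation":[0,0,0],"gripper":0.3},{"turn":[0,0,0],"translation":[0,0,0],"gripper":0.3}]' 50
python3 -c "
from h import *
to(fix(-.075,0,.12))"
```

```text
time: 4.25
tool_pos: [0.4598, -0.3643, -0.0012]
tcp_rot: [0.132, 3.139, -0.0]
contact_force: [-1.9, 1.9, 6.8]
finger_gap: 0.0504
gripper_force: 52.4
t 4.25 tcp [ 0.4598 -0.3643 -0.0012] yaw 85.19 tilt [ 0. -0. -1.] gap 0.0504 f [-1.9  1.9  6.8]
tool delta [-0.0709  0.5108 -0.1212] dyaw tool z -0.0001
```

```bash
python3 -m creep '[{"turn":[0,0,0],"translation":[0,0,-0.015],"gripper":0.3},{"turn":[0,0,0],"translation":[0,0,-0.03],"gripper":0.3},{"turn":[0,0,0],"translation":[0,0,-0.035],"gripper":0.3},{"turn":[0,0,0],"translation":[0,0.01,-0.03],"gripper":0.3},{"turn":[0,0,0],"translation":[-0.006,0.03,-0.01],"gripper":0.3},{"turn":[0,0,0],"translation":[-0.006,0.035,0],"gripper":0.3},{"turn":[0,0,0],"translation":[-0.006,0.04,0],"gripper":0.3},{"turn":[0,0,0],"translation":[-0.006,0.04,0],"gripper":0.3}]'
python3 -m creep '[{"turn":[0,0,0],"translation":[-0.006,0.04,0],"gripper":0.3},{"turn":[0,0,0],"translation":[-0.006,0.04,0],"gripper":0.3},{"turn":[0,0,0],"translation":[-0.006,0.04,0],"gripper":0.3},{"turn":[0,0,0],"translation":[-0.006,0.04,0],"gripper":0.3},{"turn":[0,0,0],"translation":[-0.006,0.04,0],"gripper":0.3},{"turn":[0,0,0],"translation":[-0.006,0.04,0],"gripper":0.3},{"turn":[0,0,0],"translation":[-0.006,0.04,0],"gripper":0.3},{"turn":[0,0,0],"translation":[-0.004,0.03,0],"gripper":0.3}]'
python3 -c "
from h import *
to(fix(-.075,0,.12))"
```

```text
time: 4.92
tool_pos: [0.4965, -0.2104, 0.1183]
tcp_rot: [0.133, 3.139, -0.0]
contact_force: [1.0, 0.2, -1.9]
finger_gap: 0.0505
gripper_force: 52.7
time: 5.58
tool_pos: [0.5684, 0.0962, 0.1181]
tcp_rot: [-0.13, -3.139, -0.001]
contact_force: [0.7, -1.1, -2.1]
finger_gap: 0.0504
gripper_force: 52.6
t 5.58 tcp [0.5684 0.0962 0.1181] yaw 85.26 tilt [-0.  0. -1.] gap 0.0504 f [ 0.7 -1.1 -2.1]
tool delta [-0.0013  0.0428 -0.0019] dyaw tool z 0.001
```

```bash
python3 -m creep '[{"turn":[0,0,0],"translation":[0,0.02,0],"gripper":0.3},{"turn":[0,0,0],"translation":[-0.001,0.022,0],"gripper":0.3},{"turn":[0,0,0],"translation":[0,0,0],"gripper":0.3},{"turn":[0,0,0],"translation":[0,0,0],"gripper":0.3},{"turn":[0,0,0],"translation":[0,0,0],"gripper":0.3},{"turn":[0,0,0],"translation":[0,0,0],"gripper":0.3},{"turn":[0,0,0],"translation":[0,0,0],"gripper":0.3},{"turn":[0,0,0],"translation":[0,0,0],"gripper":0.3}]' >/dev/null
python3 -c "
from h import *
to(fix(-.075,0,.0195))
w=cam('wrist','wrist2.png')
for q in [(-.15,.042,.03),(-.08,.042,.03),(.02,.031,.03),(-.15,-.042,.03),(.02,-.031,.03),(.056,.055,.054),(-.15,.055,.02),(.03,0.031,.02)]: print(q,proj(w,fix(*q)).round(1))"
```

```text
t 6.25 tcp [0.5729 0.1344 0.1184] yaw 85.15 tilt [ 0. -0. -1.] gap 0.0501 f [-0.  -0.3 -2.4]
tool delta [0.0001 0.0044 0.0989] dyaw tool z -0.0009
(-0.15, 0.042, 0.03) [157.5 146. ]
(-0.08, 0.042, 0.03) [253.3 145.9]
(0.02, 0.031, 0.03) [388.3 160.6]
(-0.15, -0.042, 0.03) [167.5 249.3]
(0.02, -0.031, 0.03) [378.2 236.7]
(0.056, 0.055, 0.054) [464.  131.6]
(-0.15, 0.055, 0.02) [159.7 126.5]
(0.03, 0.031, 0.02) [396.  157.9]
```

View pics/wrist2.png

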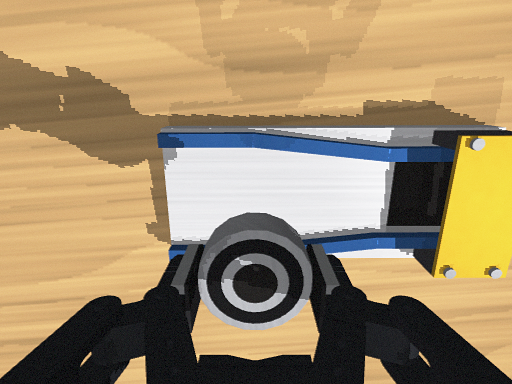

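The wrist view shows the bearing held at (255,270), the deck and rails from (160,140) to (437,155), the nest edge near column 390 and the guard's front edge near column 457. My model is a few pixels off at the guard, so I'll refine it.

```bash
python3 - <<'E'
from h import *
w=cam('wrist');g=w['img'];hsv=cv2.cvtColor(g,cv2.COLOR_RGB2HSV)
def inf(P): return (FR.T@(P-FO)*1000).round(1)
gray=g.mean(2)
for r in (185,200,215,225):
    d=np.diff(cv2.GaussianBlur(gray,(3,3),0)[r]); e=150+np.argmax(d[150:180]); k=370+np.argmin(d[370:410])
    print(r,'open',e,inf(onz(w,e+.5,r,.02)),'nest',k,inf(onz(w,k+.5,r,.02)))
yel=cv2.inRange(hsv,(20,150,100),(35,255,255))
for r in (160,200,240):
    x=np.where(yel[r])[0].min();print('yel',r,x,inf(onz(w,x,r,.054)))
bl=cv2.inRange(hsv,(105,110,60),(125,255,255))
for c in (170,210,250,300,340,380,420):
    ys=np.where(bl[:,c])[0];u=ys[ys<185];v=ys[ys>185]
    print(c,'inner+',u.max(),inf(onz(w,c,u.max()+1,.03)),*(('inner-',v.min(),inf(onz(w,c,v.min(),.02)),inf(onz(w,c,v.min(),.03))) if len(v) else ()))
E
```

```text
185 open 165 [-149.6    9.5   20. ] nest 391 [29.5  9.3 20. ]
200 open 166 [-149.9   -3.1   20. ] nest 389 [29.6 -3.3 20. ]
215 open 168 [-149.4  -16.1   20. ] nest 387 [ 29.7 -16.3  20. ]
225 open 168 [-150.2  -25.    20. ] nest 379 [ 24.2 -25.1  20. ]
yel 160 454 [53.3 36.4 54. ]
yel 200 446 [53.3  8.4 54. ]
yel 240 438 [ 53.2 -22.1  54. ]
170 inner+ 147 [-140.9   40.5   30. ] inner- 248 [-150.7  -46.1   20. ] [-147.7  -40.9   30. ]
210 inner+ 146 [-111.6   41.2   30. ]
250 inner+ 146 [-82.3  41.2  30. ]
300 inner+ 151 [-45.6  37.5  30. ]
340 inner+ 156 [-15.9  33.8  30. ] inner- 236 [ -7.6 -35.1  20. ] [-10.6 -30.3  30. ]
380 inner+ 160 [14.  30.7 30. ] inner- 233 [ 25.5 -32.4  20. ] [ 21.2 -27.7  30. ]
420 inner+ 161 [43.8 29.9 30. ] inner- 232 [ 58.8 -31.5  20. ] [ 53.  -26.9  30. ]
```

The fixture model holds to about 1 mm. Lowering onto the deck.

```bash
python3 -m creep '[{"turn":[0,0,0],"translation":[0,0.004,0.015],"gripper":0.3},{"turn":[0,0,0],"translation":[0,0,0.02],"gripper":0.3},{"turn":[0,0,0],"translation":[0,0,0.02],"gripper":0.3},{"turn":[0,0,0],"translation":[0,0,0.02],"gripper":0.3},{"turn":[0,0,0],"translation":[0,0,0.01],"gripper":0.3},{"turn":[0,0,0],"translation":[0,0,0.007],"gripper":0.3},{"turn":[0,0,0],"translation":[0,0,0],"gripper":0.3},{"turn":[0,0,0],"translation":[0,0,0],"gripper":0.3}]' 
python3 -c "
from h import *
to(fix(-.075,0,.0195))"
```

```text
time: 7.02
tool_pos: [0.5736, 0.139, 0.027]
tcp_rot: [0.132, 3.138, 0.0]
contact_force: [0.4, -0.7, -2.4]
finger_gap: 0.0507
gripper_force: 52.7
t 7.02 tcp [0.5736 0.139  0.027 ] yaw 85.19 tilt [ 0.001  0.    -1.   ] gap 0.0507 f [ 0.4 -0.7 -2.4]
tool delta [ 0.0003 -0.0003  0.0075] dyaw tool z -0.0001
```

```bash
python3 -m creep '[{"turn":[0,0,0],"translation":[0,0,0.003],"gripper":0.3},{"turn":[0,0,0],"translation":[0,0,0.002],"gripper":0.3},{"turn":[0,0,0],"translation":[0,0,0.002],"gripper":0.3},{"turn":[0,0,0],"translation":[0,0,0.001],"gripper":0.3},{"turn":[0,0,0],"translation":[0,0,0],"gripper":0.3},{"turn":[0,0,0],"translation":[0,0,0],"gripper":0.3},{"turn":[0,0,0],"translation":[0,0,0],"gripper":0.3},{"turn":[0,0,0],"translation":[0,0,0],"gripper":0.3}]' 
python3 -c "
from h import *
to(fix(-.075,0,.0195))"
```

```text
time: 7.68
tool_pos: [0.5734, 0.1391, 0.0188]
tcp_rot: [0.132, 3.138, 0.0]
contact_force: [-3.4, -1.1, 5.9]
finger_gap: 0.0506
gripper_force: 53.2
t 7.68 tcp [0.5734 0.1391 0.0188] yaw 85.2 tilt [ 0.  0. -1.] gap 0.0506 f [-3.4 -1.1  5.9]
tool delta [ 0.0002 -0.0003 -0.0007] dyaw tool z 0.0
```

The bearing is seated on the deck (contact about 8 N). Releasing and rising.

```bash
python3 -m creep '[{"turn":[0,0,0],"translation":[0,0,0],"gripper":0.7},{"turn":[0,0,0],"translation":[0,0,0],"gripper":1},{"turn":[0,0,0],"translation":[0,0,0],"gripper":1},{"turn":[0,0,0],"translation":[0,0,0],"gripper":1},{"turn":[0,0,0],"translation":[0,0,0],"gripper":1},{"turn":[0,0,0],"translation":[0,0,-0.01],"gripper":1},{"turn":[0,0,0],"translation":[0,0,-0.03],"gripper":1},{"turn":[0,0,0],"translation":[0,0,-0.03],"gripper":1}]' 
python3 -m creep '[{"turn":[0,0,0],"translation":[0,-0.01,-0.01],"gripper":0.5},{"turn":[0,0,0],"translation":[0,-0.02,0],"gripper":0},{"turn":[0,0,0],"translation":[0,-0.02,0],"gripper":0},{"turn":[0,0,0],"translation":[0,-0.01,0],"gripper":0},{"turn":[0,0,0],"translation":[0,0,0],"gripper":0},{"turn":[0,0,0],"translation":[0,0,0],"gripper":0},{"turn":[0,0,0],"translation":[0,0,0],"gripper":0},{"turn":[0,0,0],"translation":[0,0,0],"gripper":0}]' 
python3 -c "
from h import *
to(fix(-.13,0,.024))
w=cam('wrist','wrist3.png')
print(proj(w,fix(-.075,0,.041)))"
```

```text
time: 8.35
tool_pos: [0.5725, 0.1389, 0.0887]
tcp_rot: [-0.131, -3.137, 0.001]
contact_force: [0.9, 1.0, 0.3]
finger_gap: 0.0852
gripper_force: 0.0
time: 9.02
tool_pos: [0.5682, 0.0799, 0.0982]
tcp_rot: [-0.131, -3.139, -0.0]
contact_force: [-0.3, 0.7, -0.1]
finger_gap: 0.0004
gripper_force: 0.0
t 9.02 tcp [0.5682 0.0799 0.0982] yaw 85.23 tilt [-0.  0. -1.] gap 0.0004 f [-0.3  0.7 -0.1]
tool delta [-0.0001  0.004   0.0742] dyaw tool z 0.0005
[341.28142504 215.48992591]
```

View pics/wrist3.png

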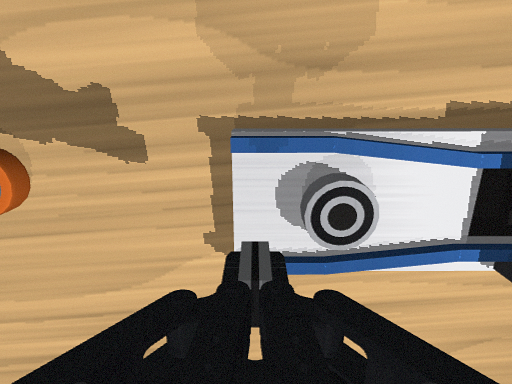

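The bearing lies flat on the deck at (341,214), as predicted, with the shut fingers behind it. Lowering and pushing.

```bash
python3 -m creep '[{"turn":[0,0,0],"translation":[0,0,0.02],"gripper":0},{"turn":[0,0,0],"translation":[0,0,0.025],"gripper":0},{"turn":[0,0,0],"translation":[0,0,0.02],"gripper":0},{"turn":[0,0,0],"translation":[0,0,0.008],"gripper":0},{"turn":[0,0,0],"translation":[0,0.005,0],"gripper":0},{"turn":[0,0,0],"translation":[0,0.01,0],"gripper":0},{"turn":[0,0,0],"translation":[0,0.01,0],"gripper":0},{"turn":[0,0,0],"translation":[0,0.01,0],"gripper":0}]' 
python3 -c "
from h import *
to(fix(.02,0,.024))"
```

```text
time: 9.73
tool_pos: [0.572, 0.1155, 0.0268]
tcp_rot: [0.131, 3.137, 0.001]
contact_force: [-0.3, -1.8, 0.3]
finger_gap: -0.0001
gripper_force: 0.7
t 9.73 tcp [0.572  0.1155 0.0268] yaw 85.21 tilt [ 0.002  0.    -1.   ] gap -0.0001 f [-0.3 -1.8  0.3]
tool delta [0.0007 0.1183 0.0029] dyaw tool z 0.0002
```

```bash
python3 -m creep '[{"turn":[0,0,0],"translation":[0,0.01,0.002],"gripper":0},{"turn":[0,0,0],"translation":[0,0.01,0],"gripper":0},{"turn":[0,0,0],"translation":[0,0.01,0],"gripper":0},{"turn":[0,0,0],"translation":[0,0.01,0],"gripper":0},{"turn":[0,0,0],"translation":[0,0.01,0],"gripper":0},{"turn":[0,0,0],"translation":[0,0.01,0],"gripper":0},{"turn":[0,0,0],"translation":[0,0.008,0],"gripper":0},{"turn":[0,0,0],"translation":[0,0.006,0],"gripper":0}]' 
python3 -m creep '[{"turn":[0,0,0],"translation":[0,0.005,0],"gripper":0},{"turn":[0,0,0],"translation":[0,0.005,0],"gripper":0},{"turn":[0,0,0],"translation":[0,0.005,0],"gripper":0},{"turn":[0,0,0],"translation":[0,0.005,0],"gripper":0},{"turn":[0,0,0],"translation":[0,0.005,0],"gripper":0},{"turn":[0,0,0],"translation":[0,0,0],"gripper":0},{"turn":[0,0,0],"translation":[0,0,0],"gripper":0},{"turn":[0,0,0],"translation":[0,0,0],"gripper":0}]' 
python3 -c "
from h import *
to(fix(.02,0,.024))
w=cam('wrist','wrist4.png');cam('top','top4.png')
"
```

```text
time: 10.4
tool_pos: [0.5774, 0.1889, 0.0233]
tcp_rot: [-0.131, -3.139, -0.0]
contact_force: [1.0, -1.8, 2.1]
finger_gap: -0.0
gripper_force: 1.0
time: 11.07
tool_pos: [0.5793, 0.2127, 0.0232]
tcp_rot: [-0.132, -3.139, -0.0]
contact_force: [-0.3, -0.8, -0.2]
finger_gap: -0.0002
gripper_force: 0.0
t 11.07 tcp [0.5793 0.2127 0.0232] yaw 85.2 tilt [-0.  0. -1.] gap -0.0002 f [-0.3 -0.8 -0.2]
tool delta [-0.0001  0.0208 -0.0008] dyaw tool z 0.0
```

View pics/wrist4.png

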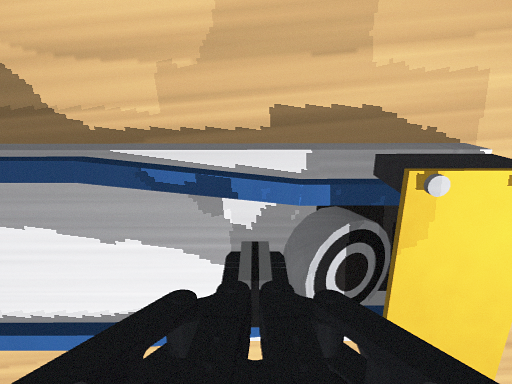

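The wrist view shows the bearing at (345,265), tipped into the pocket with its tail still on the near edge. Pushing slowly onward.

```bash
python3 -m creep '[{"turn":[0,0,0],"translation":[0,0.004,0],"gripper":0},{"turn":[0,0,0],"translation":[0,0.004,0],"gripper":0},{"turn":[0,0,0],"translation":[0,0.004,0],"gripper":0},{"turn":[0,0,0],"translation":[0,0.004,0],"gripper":0},{"turn":[0,0,0],"translation":[0,0.003,0],"gripper":0},{"turn":[0,0,0],"translation":[0,0.002,0],"gripper":0},{"turn":[0,0,0],"translation":[0,0,0],"gripper":0},{"turn":[0,0,0],"translation":[0,0,0],"gripper":0}]' 
python3 -c "
from h import *
to(fix(.025,0,.024))
w=cam('wrist','wrist5.png')
"
```

```text
time: 11.83
tool_pos: [0.5812, 0.2339, 0.0233]
tcp_rot: [-0.131, -3.139, -0.0]
contact_force: [-0.6, -1.5, -0.5]
finger_gap: 0.0001
gripper_force: 0.0
t 11.83 tcp [0.5812 0.2339 0.0233] yaw 85.21 tilt [-0.  0. -1.] gap 0.0001 f [-0.6 -1.5 -0.5]
tool delta [-0.0001  0.0046 -0.0007] dyaw tool z 0.0002
```

View pics/wrist5.png

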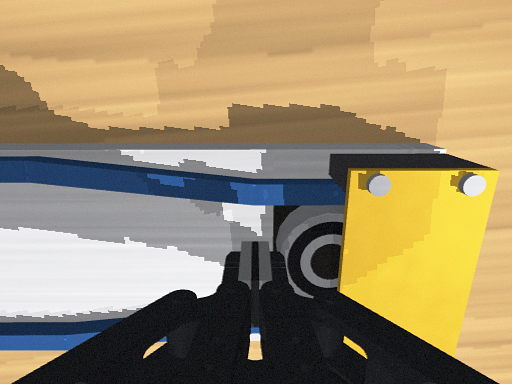

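The bearing at (320,262) now looks round and low, as if it has dropped. Backing off and rising to check.

```bash
python3 -m creep '[{"turn":[0,0,0],"translation":[0,-0.01,0],"gripper":0},{"turn":[0,0,0],"translation":[0,-0.02,-0.01],"gripper":0},{"turn":[0,0,0],"translation":[0,-0.02,-0.03],"gripper":0},{"turn":[0,0,0],"translation":[0,-0.01,-0.03],"gripper":0},{"turn":[0,0,0],"translation":[0,-0.01,-0.03],"gripper":0},{"turn":[0,0,0],"translation":[0,0,-0.02],"gripper":0},{"turn":[0,0,0],"translation":[0,0,0],"gripper":0},{"turn":[0,0,0],"translation":[0,0,0],"gripper":0}]' >/dev/null
python3 - <<'E'
from h import *
to(fix(0,0,.15))
w=cam('wrist')
for r in (.026,.019): 
  P=[proj(w,fix(.061+dx+r*np.cos(a),r*np.sin(a),.027)).round(0) for dx in (0,) for a in np.linspace(0,2*np.pi,9)[:-1]]
  print('predicted ring (nest-centred, flat)',r,[tuple(p) for p in P])
u,v=proj(w,fix(.056,0,.03)).astype(int)
x0=max(0,min(512-160,u-80));y0=max(0,min(384-120,v-60))
print(x0,y0)
s=cam('side');a,b=proj(s,fix(.04,0,.03)).astype(int)
sc=s['img'][b-30:b+30,a-40:a+40]
f=np.hstack([cv2.resize(w['img'][y0:y0+120,x0:x0+160],(400,300),interpolation=2),cv2.resize(sc,(400,300),interpolation=2)])
cv2.imwrite('pics/chk.png',f[:,:,::-1])
E
```

```text
t 12.55 tcp [0.5757 0.1633 0.1446] yaw 85.16 tilt [ 0.002  0.001 -1.   ] gap -0.0001 f [-0.7 -0.1  0.3]
tool delta [ 0.0005  0.0504 -0.0054] dyaw tool z -0.0007
predicted ring (nest-centred, flat) 0.026 [(np.float64(414.0), np.float64(188.0)), (np.float64(408.0), np.float64(168.0)), (np.float64(388.0), np.float64(159.0)), (np.float64(365.0), np.float64(168.0)), (np.float64(354.0), np.float64(188.0)), (np.float64(360.0), np.float64(209.0)), (np.float64(380.0), np.float64(217.0)), (np.float64(402.0), np.float64(208.0))]
predicted ring (nest-centred, flat) 0.019 [(np.float64(406.0), np.float64(188.0)), (np.float64(402.0), np.float64(173.0)), (np.float64(387.0), np.float64(167.0)), (np.float64(370.0), np.float64(173.0)), (np.float64(362.0), np.float64(188.0)), (np.float64(366.0), np.float64(203.0)), (np.float64(381.0), np.float64(209.0)), (np.float64(397.0), np.float64(203.0))]
299 129
```

View pics/chk.png

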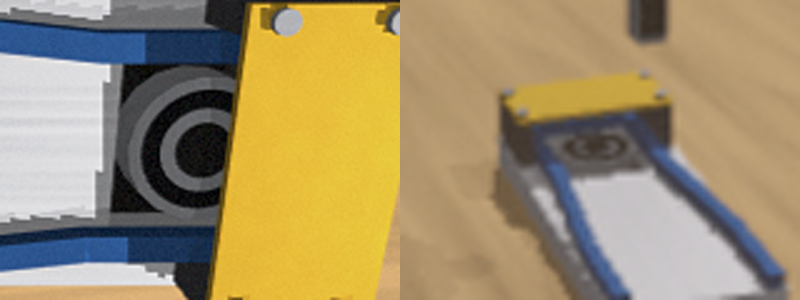

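The crop shows the ring's left edge near (350,188) and the bore near (381,190), close to the flat prediction. I'll compare that with the tilted case numerically and check the bystanders.

```bash
python3 - <<'E'
from h import *
w=cam('wrist')
print('flat x=.059: tail,ctr,+y,-y',*[proj(w,fix(*q)).round(1) for q in [(.033,0,.027),(.059,0,.027),(.059,.026,.027),(.059,-.026,.027)]])
print('tilted     : tail,ctr,+y,-y',*[proj(w,fix(*q)).round(1) for q in [(.0356,0,.040),(.0607,0,.0332),(.0607,.026,.0332),(.0607,-.026,.0332)]])
a=cam('top')['img'];b=cv2.imread('pics/top0.png')[:,:,::-1]
d=cv2.absdiff(a,b).max(2)
for n,(u,v) in dict(bush=(333,188),wheel=(288,165),b2=(367,228),b3=(396,244),oldb1=(382,191)).items(): print(n,d[v-13:v+14,u-13:u+14].mean().round(1))
E
```

```text
flat x=.059: tail,ctr,+y,-y [351.8 190.7] [382.3 190.7] [386.2 160.7] [378.6 219. ]
tilted     : tail,ctr,+y,-y [359.7 195.4] [387.2 192.9] [391.3 162.3] [383.2 221.7]
bush 36.7
wheel 42.4
b2 27.5
b3 36.4
oldb1 89.2
```

```bash
python3 - <<'E'
from h import *
b=cam('top')['img'];a=cv2.imread('pics/top0.png')[:,:,::-1]
f=np.vstack([cv2.resize(i[130:270,90:430],(680,280)) for i in (a,b)])
cv2.imwrite('pics/cmp.png',f[:,:,::-1])
E
```

```text
(no output)
```

View pics/cmp.png

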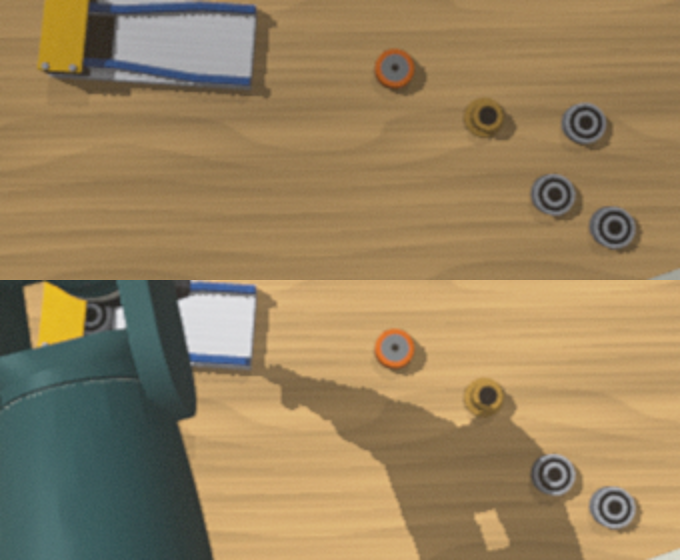

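Before and after, the wheel (395,68→348−280), the bush (487,116) and both decoys are in the same places; only the brightness and the arm's shadow changed. The bearing lies in the nest and the robot touches nothing, so I'm handing in.

```bash
python3 -c "
from plant import arm
print(arm.hand_in())"
```

```text
the job is handed in; nothing more can be done
None
```

I set the bearing on the deck, let go, and pushed it under the guard; the last pictures show it flat in the nest, with the bush, wheel and both look-alikes unmoved. The job was handed in at about 13 s of the 51 s allowed, and hand-in returned no verdict.

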